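# Fetch the thimble out of the oily parts jar with tongs

## Task

The parts jar is oily inside, so keep fingers out of it: lift the lid off by its knob and set it down level on the small raised lid stand (never on the tabletop), then let go of it. Take the spring tongs out of their holder, reach into the jar with them, close them on the thimble and lift it out; finish while still holding the thimble up in the closed tongs, about a hand's width above the jar's rim. Do not touch the thimble with the gripper itself, and leave the thread spool, oil bottle and pin box where they are.

Things in the scene. Friction and masses are not known exactly. Their poses are not given: they have to be found in the camera images.
- jar_mouth (a point): Centre of the mouth of the round ceramic parts jar, in the plane of its rim, 51 mm above the tabletop. Jar: 92 mm outside, 84 mm inside diameter, straight wall 4 mm, inner floor 6 mm above the table (45 mm deep). It is heavy and does not move. At the start the lid lies on it.
- jar_floor (a point): Centre of the jar's inner floor, 6 mm above the table.
- lid: Loose round wooden lid, 90 g; origin at the centre of its underside, z up. A plug 74 mm wide, 4 mm deep (from the origin up) drops loosely into the jar; above it a plate 96 mm wide, 6 mm thick (4 to 10 mm above the origin), then a round knob from 10 to 40 mm above the origin, 20 mm wide at its foot and 26 mm near its top.
- lid_knob (a point): Grip point on the lid's knob, on its axis: 30 mm above the lid's origin, 20 mm above the plate's top face, 10 mm below the knob's top; about 25 mm wide here.
- stand_top (a point): Centre of the flat round top of the lid stand: 44 mm wide, 52 mm above the table, on a slim stem with a foot 80 mm wide. Fixed. The underside of the lid's plug rests on it.
- tongs_holder: Fixed wooden holder: upright open-topped pocket, 26 x 74 mm outside, 52 mm high, 16 mm (its x) by 64 mm (its y) inside, floor 5 mm above the table; foot plate 70 x 90 mm. Origin at the centre of its underside. The tongs stand in it tips down with their opening direction along its y.
- tongs: Loose spring tongs, 64 g, 122 mm long, standing tips down in the holder. Origin midway between the tips at their lower ends, z up to the pivot end (pivots 116 mm, top end 122 mm above the origin); the jaws open and close along y. The two jaws are coupled and close evenly when their grip plates are squeezed together; a spring pushes them apart.
- tongs_grip (a point): Centre between the tongs' two black grip plates, 79 mm above the tongs' origin, 43 mm below the top end. Plates 20 mm wide (x), 32 mm high. Over their outer faces: 53 mm with the tongs open (tip gap 46 mm), 48 mm half closed (tip gap 32 mm, plates parallel), about 43 to 44 mm with the tips on the thimble.
- tongs_tips (a point): Centre point between the two tips, 9 mm above the tongs' origin, 70 mm below tongs_grip. Each tip is a plate 12 mm wide (x), 18 mm high, 4 mm thick.
- jaw_left: The tongs' jaw on their +y side, with grip plate and tip; origin at its pivot. About 7 N on the plates starts to close the tongs, 10 N brings the tips onto the thimble, a grip of 30 to 60 N holds it firmly. To carry the tongs open hold the plates about 48 mm apart: the spring then presses on the fingers with about 8 N.
- jaw_right: The jaw on the tongs' -y side. Origin at its pivot.
- thimble_center (a point): Centre of the steel thimble, half-way up: 19 mm wide at the foot, slightly tapered, 22 mm high, 15 g. It stands mouth down on the jar's floor, off centre by up to about 14 mm, and is hidden until the lid is off.
- black_spool_center (a point): Centre of a black thread spool standing on the table, 30 mm wide, 52 mm high: bystander.
- oil_bottle_center (a point): Half-way up the small oil bottle with a pointed red nozzle, 32 mm wide, 96 mm high: bystander.
- pinbox_center (a point): Centre of the clear pin box, 60 x 64 x 27 mm: bystander.

How it is judged:
By the outcome, as a careful person would: the job done as asked, in the order asked, and still so for the second after the job is handed in, while the arm keeps its last pose, push and grip.
It also fails if it takes over 61 s, if anything falls off the work surface, if the arm or the gripper's body presses on something with over 40 N, if the wrist force passes 120 N, or if a joint passes its speed limit or range.

## Robot

A 6-joint arm with a two-finger parallel gripper is mounted at the origin on a cart in front of the work surface, level with it; the furniture and walls round the work are solid. World frame = base frame: x ahead of the robot, y to its left, z up, the work surface at z = 0. Lengths are in mm, angles in rad, forces in N, time in s.
With the tool pointing down it reaches from about 400 to 925 mm from the base axis. Payload 12.5 kg.
Tool frame: the origin (TCP) lies at the very end of the fingers, on their centre line; the grasp point (between the pads) lies 19 mm behind it; z points along the fingers, y is the line along which they close (so a half turn about z gives the same grasp; the last joint's range is limited). The gripper opens to 95 mm and grips with 3 to 60 N. Pads are 20 mm wide; open, the fingers measure 119 mm over their backs; the gripper's body (75 mm by 180 mm) begins 59 mm behind the grasp point.
Start: joints at [-1.363, 0.491, 1.559, -0, 1.092, -0.106], TCP at [192.945, -594.491, 214.661] pointing down, gripper open.
Joint ranges: [-3.1, 3.1], [-0.84, 2.19], [0.05, 2.79], [-1.13, 4.28], [0.06, 2.93], [-2.69, 2.69]. Speed limits (rad/s): [2.22, 2.22, 2.79, 3.14, 3.14, 3.14].

## Interface

Orientations are given as [roll, pitch, yaw] about the fixed x, y, z axes, in that order (R = Rz(yaw) Ry(pitch) Rx(roll)).
In Python, from cell import state, imaging, env, spot_in, mark_of gives the robot as it stands. The module is installed in compiled form; this text tells all that it offers.
- The arm moves only by the tool step_arm, never from a script. Its argument "increments" is a list of rows, each an object with "slide": the shift along the tool's x, y, z in m, a list of three; "roll": the turn about the tool's z in rad. A call has 1 to 5 rows; each row is the pose to reach, as a shift and turn from the pose commanded when the call began, along the tool's axes at that moment; what a row does not reach only later rows make up. A row lasts 1/8 s, in which the tool goes at most 62.5 mm and 10.7 degrees, less where a joint would pass 70% of its speed; a pose out of reach is approached as far as the arm can. A call with a gripper value outside its range is refused whole. "fingers" is the opening, from 0 (shut) to 1 (fully open), set as the call begins (left out, the last holds). The fingers move at their own pace and stop on an object; the grip force is fixed at half the most. Time passes only in rows, so rows that repeat a pose let the fingers close. It gives the time, the measured TCP pose, the force, the opening and the grip force at its end, in the units of the state.
- state(): the state, without advancing time (a new reading comes with each control period).
- imaging.read_camera(name): name is "scene" or "top" or "wrist"; returns a dict with "color" (420x560x3 uint8, red, green, blue), "z_map" (420x560 float32, mm along the optical axis (not along the pixel's ray), 0 where there is no reading), "intrinsics" (3x3 intrinsics, pixels), "camera_from_world" (4x4, takes a point from world to camera coordinates). Camera axes: x right, y up, looking along -z (the intrinsics and any distortion apply to the point x, -y, -z); pixel columns grow to the right and rows downward; lengths in mm; the calibration is good to about 2 mm. A picture is of the moment at which its call begins.
- env.job_done(): hands the job in; it is judged then, once.
Trained networks look in the newest picture that a camera, given by its name, has taken for a name from the list of things; names that differ only in an ending like _2 or _b are one class to them, and where a whole thing is asked for, a point or a joint stands for the part that bears it (a point fixed in the world has none). Each returns a list of dicts, best first, with "confidence" (0 to 1); they miss things now and then, are a little off and sometimes report something else, mostly with a low value. They report only what shows in the picture. A call takes as long as a camera call.
- spot_in(camera, target): "bbox" ([left, top, right, bottom] in pixels, round what is visible of it).
- mark_of(camera, target): "uv" ([column, row] in pixels: a listed point, or the origin of a listed thing).
The state is a dict: "t": time; "joints": joint angles; "qvel": joint speeds; "tau": joint torques, N m; "eef_pos": TCP position; "tcp_rot": TCP orientation; "ft_force": force on the tool from outside, world axes, zero at the start; "moment": the same for the moment, N m; "opening": opening from 0.0 (shut) to 1.0 (fully open); "grip_force": force on a finger pad.
Only numpy, scipy, OpenCV 4.12 (cv2) and the standard library are available. Lean on these libraries where they do the work, as an engineer would, in place of code of your own. Each camera call takes 0.05 s, during which the arm holds its last target. There are 200 camera calls.

## Working session

There is one attempt and no reset: what is moved stays moved. The work goes in short steps, Python scripts to look and compute and a tool call to move; the robot and the scene stay as the last step left them, time stands still between calls to the robot, and variables do not carry over. Pictures are saved under pics/ and viewed, at most 10 in all, crops included, and the job is handed in when it is done.

Besides the shell and the picture viewer there is one more tool, called after "Request:" in YAML: its name, and indented under it one key for each argument. step_arm: Moves the arm, as the interface text tells. Its arguments: {"type":"object","properties":{"increments":{"type":"array"},"fingers":{"type":"number"}},"required":["increments"]}

```bash
mkdir -p pics; cat > h.py <<'E'
import numpy as np, cv2
from cell import state, imaging, env, spot_in, mark_of
from scipy.spatial.transform import Rotation as Ro
def cam(n,save=None):
    c=imaging.read_camera(n)
    if save: cv2.imwrite('pics/'+save,np.asarray(c['color'])[:,:,::-1])
    return c
def ray(c,uv):
    K=np.array(c['intrinsics']);M=np.array(c['camera_from_world']);R=M[:3,:3];t=M[:3,3]
    d=np.array([(uv[0]-K[0,2])/K[0,0],-(uv[1]-K[1,2])/K[1,1],-1])
    return -R.T@t, R.T@d
def at_z(c,uv,z):
    o,d=ray(c,uv); return o+d*(z-o[2])/d[2]
def at_depth(c,uv):
    o,d=ray(c,uv); u,v=int(round(uv[0])),int(round(uv[1]))
    p=c['z_map'][max(v-1,0):v+2,max(u-1,0):u+2]; p=p[p>0]
    return o+d*np.median(p) if len(p) else None
def proj(c,p):
    K=np.array(c['intrinsics']);M=np.array(c['camera_from_world']);q=M[:3,:3]@np.array(p)+M[:3,3]
    return K[0,0]*q[0]/-q[2]+K[0,2], K[1,1]*-q[1]/-q[2]+K[1,2]
def cloud(c):
    v,u=np.mgrid[0:420,0:560]; K=np.array(c['intrinsics']);M=np.array(c['camera_from_world'])
    z=c['z_map']; d=np.stack([(u-K[0,2])/K[0,0]*z,-(v-K[1,2])/K[1,1]*z,-z],-1)
    P=(d-M[:3,3])@M[:3,:3]; P[z<=0]=np.nan; return P
def totool(v):
    s=state(); return Ro.from_euler('xyz',s['tcp_rot']).inv().apply(v)
E
cat > a.py <<'E'
from h import *
np.set_printoptions(precision=1,suppress=True)
s=state();print(s['eef_pos'],np.round(s['tcp_rot'],3),s['opening'])
Z=dict(lid_knob=77,lid=47,jar_mouth=51,stand_top=52,tongs_holder=0,tongs_grip=84,tongs=5,tongs_tips=14,black_spool_center=26,oil_bottle_center=48,pinbox_center=13)
for n in ['scene','top']:
    c=cam(n,n+'0.png')
    print(n,'cam at',ray(c,(0,0))[0])
    for k,z in Z.items():
        m=mark_of(n,k)[:2]
        for r in m: print(k,round(r['confidence'],2),np.array(r['uv']),at_z(c,r['uv'],z),at_depth(c,r['uv']))
E
python3 a.py
```

```text
[ 192.9 -594.2  214.1] [-3.1 -0.   0.3] 0.9990955698625952
scene cam at [-65.3 831.1 615.3]
lid_knob 0.92 [221.5 241.1] [507.  221.4  77. ] [505.8 222.7  78.1]
lid 0.89 [221.4 249.3] [516.3 214.3  47. ] [505.3 225.9  57.7]
jar_mouth 0.58 [218.9 250.7] [513.3 226.1  51. ] [506.4 233.4  57.8]
stand_top 0.62 [289.7 222.8] [442.5  33.8  52. ] [443.5  32.3  50.9]
tongs_holder 0.73 [329.4 207.9] [ 437.  -175.3    0. ] [ 431.9 -165.1    6.2]
tongs_grip 0.53 [330.8 178.8] [ 447.2 -195.3   84. ] [ 526.4 -353.9    1.9]
tongs_grip 0.42 [337.6 210.3] [345.2 -37.9  84. ] [371.  -92.7  50.5]
tongs 0.48 [330.6 166.7] [ 571.3 -437.4    5. ] [ 447.4 -190.4  123.8]
tongs_tips 0.61 [327.9 199.8] [ 452.9 -194.4   14. ] [ 444.9 -178.7   23.2]
black_spool_center 0.62 [291.3 254.4] [384.4 118.   26. ] [378.8 126.8  33.3]
oil_bottle_center 0.62 [342.1 210.4] [ 362.6 -102.7   48. ] [358.1 -93.   53.9]
pinbox_center 0.66 [141.5 294.9] [582.3 401.6  13. ] [568.9 410.5  25.5]
top cam at [ 385.4   59.9 1425.7]
lid_knob 0.66 [234.1 186.4] [519.4 211.6  77. ] [518.5 210.6  86.3]
lid 0.96 [233.8 191.4] [509.3 215.6  47. ] [505.9 211.4  84.5]
stand_top 0.69 [306.4 210.9] [459.1  26.7  52. ] [459.1  26.7  50.8]
tongs_holder 0.9 [393.  218.3] [ 443.2 -205.5    0. ] [ 441.2 -196.6   47.9]
tongs_grip 0.57 [398.5 211.9] [ 455.9 -203.8   84. ] [ 453.9 -196.   123.6]
tongs 0.66 [391.2 217.9] [ 444.  -199.8    5. ] [ 442.2 -191.9   48.3]
tongs_tips 0.73 [391.8 214.7] [ 452.1 -199.8   14. ] [ 452.5 -201.3    6.1]
black_spool_center 0.66 [275.1 243.3] [374.9 107.9  26. ] [375.1 107.   50.9]
oil_bottle_center 0.46 [358.3 246.6] [ 367.9 -107.2   48. ] [ 368.3 -103.4   79. ]
pinbox_center 0.93 [167.8 164.7] [583.5 397.7  13. ] [581.9 395.   24.3]
pinbox_center 0.24 [308.8 209.1] [466.   19.4  13. ] [463.8  20.5  51. ]
```

```bash
cat > b.py <<'E'
from h import *
np.set_printoptions(precision=1,suppress=True)
c=cam('top'); P=cloud(c)
def blob(cx,cy,r,z0,z1,name):
    m=(np.hypot(P[...,0]-cx,P[...,1]-cy)<r)&(P[...,2]>z0)&(P[...,2]<z1)
    q=P[m]; 
    if len(q)<5: print(name,len(q));return
    (x,y),(w,h),a=cv2.minAreaRect(q[:,:2].astype(np.float32))
    print(name,len(q),'mean',q.mean(0),'rect',(round(x,1),round(y,1)),round(w,1),round(h,1),round(a,1))
blob(510,213,75,50,64,'plate');blob(510,213,75,70,95,'knob');blob(457,27,60,44,60,'stand')
blob(443,-198,70,2,12,'holderfoot');blob(443,-198,70,40,58,'holderrim');blob(443,-198,70,100,140,'tongs top');blob(443,-198,70,62,140,'tongs all')
im=np.asarray(c['color'])[:,:,::-1]
s=cv2.imread('pics/scene0.png')
a=cv2.resize(im[130:290,130:430],(800,427)); cv2.imwrite('pics/topcrop.png',a)
b=cv2.resize(s[140:330,100:380],(800,543)); cv2.imwrite('pics/scenecrop.png',b)
E
python3 b.py
```

```text
plate 973 mean [514.  216.3  56.2] rect (514.9, 217.0) 94.2 94.0 89.3
knob 75 mean [513.7 216.   84.4] rect (513.6, 216.1) 23.1 21.0 1.3
stand 221 mean [458.7  22.   51.4] rect (458.8, 22.5) 41.5 41.5 0.0
holderfoot 709 mean [ 445.  -197.3    4.9] rect (442.7, -198.0) 136.0 135.1 0.4
holderrim 110 mean [ 446.7 -191.4   50.4] rect (449.5, -197.9) 74.0 26.0 66.3
tongs top 94 mean [ 450.3 -196.6  115.2] rect (449.3, -197.6) 49.9 15.4 61.2
tongs all 139 mean [ 451.  -193.9  106.7] rect (450.1, -196.7) 53.2 19.7 66.7
```

View pics/topcrop.png

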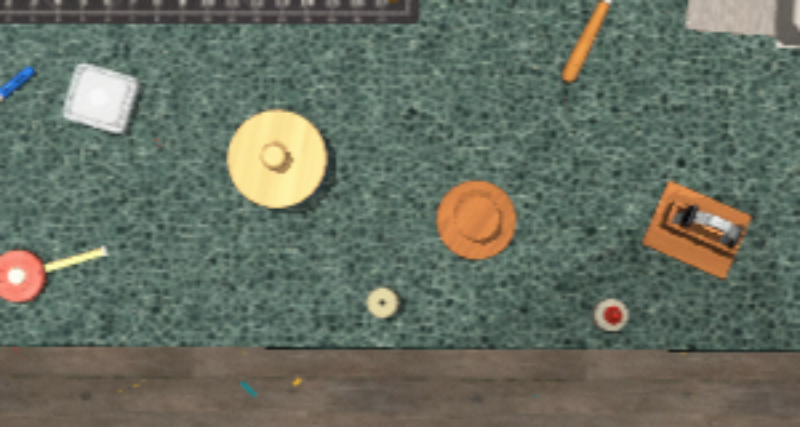

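View pics/scenecrop.png

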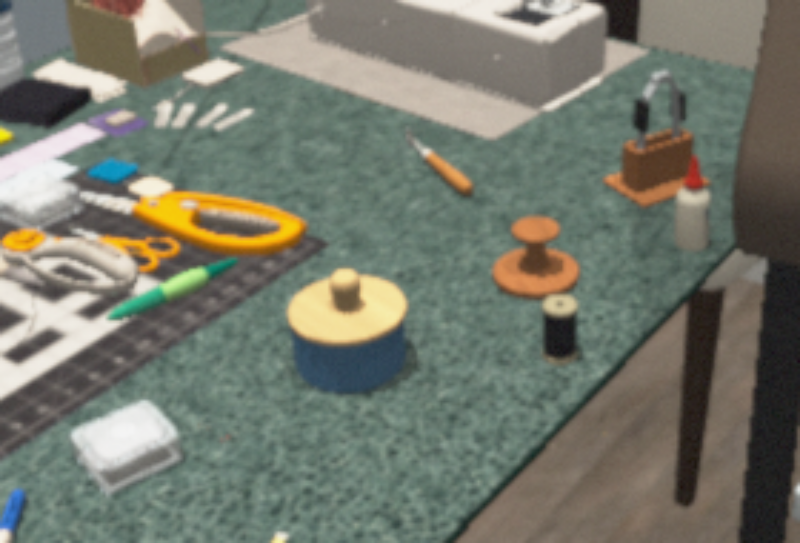

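```bash
cat > plan.py <<'E'
from h import *
import sys
np.set_printoptions(precision=4,suppress=True)
s=state(); R=Ro.from_euler('xyz',s['tcp_rot'])
print('pos',s['eef_pos'],'rot',s['tcp_rot'],'q',s['joints'],'op',s['opening'],'gf',s['grip_force'],'F',s['ft_force'],'t',s['t'])
print('tool axes',R.as_matrix().T)
for a in sys.argv[1:]:
    v=list(map(float,a.split(',')))
    print(v[:3],'slide m',R.inv().apply((np.array(v[:3])-s['eef_pos'])/1000))
    if len(v)>3: print('roll',(s['tcp_rot'][2]-v[3]+np.pi)%(2*np.pi)-np.pi)
E
python3 plan.py 480,-250,215 514,216,215
```

```text
pos [ 192.9413 -594.502   214.6619] rot [3.1415 0.     0.3138] q [-1.3626  0.4909  1.5589 -0.      1.0917 -0.1056] op 1.0004648623629298 gf 0.0 F [ 0.5541  0.9604 -0.4755] t 1.25
tool axes [[ 0.9512  0.3087 -0.    ]
 [ 0.3087 -0.9512  0.0001]
 [ 0.     -0.0001 -1.    ]]
[480.0, -250.0, 215.0] slide m [ 0.3794 -0.2391 -0.0004]
[514.0, 216.0, 215.0] slide m [ 0.5555 -0.6718 -0.0004]
```

Request:
step_arm:
  increments:
    - {"slide": [0.38,-0.24,0],"roll": 0}
    - {"slide": [0.38,-0.24,0],"roll": 0}
    - {"slide": [0.38,-0.24,0],"roll": 0}
    - {"slide": [0.38,-0.24,0],"roll": 0}
    - {"slide": [0.38,-0.24,0],"roll": 0}
  fingers: 0.7

```text
t: 1.88
eef_pos: [393.8, -352.6, 214.9]
tcp_rot: [3.141, -0.0, 0.314]
ft_force: [1.3, -0.7, -0.1]
opening: 0.703
grip_force: 0.0
```

Request:
step_arm:
  increments:
    - {"slide": [0.29,-0.504,0],"roll": 0}
    - {"slide": [0.29,-0.504,0],"roll": 0}
    - {"slide": [0.29,-0.504,0],"roll": 0}
    - {"slide": [0.29,-0.504,0],"roll": 0}
    - {"slide": [0.29,-0.504,0],"roll": 0}

```text
t: 2.5
eef_pos: [457.6, -46.6, 214.9]
tcp_rot: [3.141, -0.001, 0.314]
ft_force: [0.6, -0.1, -0.1]
opening: 0.699
grip_force: 0.0
```

Request:
step_arm:
  increments:
    - {"slide": [0.134,-0.233,0],"roll": 0}
    - {"slide": [0.134,-0.233,0],"roll": 0}
    - {"slide": [0.134,-0.233,0],"roll": 0}
    - {"slide": [0.134,-0.233,0],"roll": 0}
    - {"slide": [0.134,-0.233,0],"roll": 0}

```text
t: 3.12
eef_pos: [513.0, 217.5, 214.4]
tcp_rot: [-3.141, -0.0, 0.317]
ft_force: [-0.0, -0.2, -0.6]
opening: 0.7
grip_force: 0.0
```

```bash
python3 plan.py 514,216,62; cat > c.py <<'E'
from h import *
np.set_printoptions(precision=1,suppress=True)
c=cam('wrist','wrist1.png'); P=cloud(c)
print(ray(c,(0,0))[0])
for z0,z1,n in [(53,62,'plate'),(80,95,'knobtop')]:
    m=(np.hypot(P[...,0]-514,P[...,1]-216)<70)&(P[...,2]>z0)&(P[...,2]<z1);q=P[m]
    if len(q)>5: print(n,len(q),q.mean(0),cv2.minEnclosingCircle(q[:,:2].astype(np.float32)))
for r in mark_of('wrist','lid_knob')[:2]: print(r,at_z(c,r['uv'],77),at_depth(c,r['uv']))
E
python3 c.py
```

```text
pos [512.9926 217.5204 214.4125] rot [-3.1415 -0.0003  0.3169] q [0.2824 0.3949 1.7274 0.0001 1.019  1.5363] op 0.699674661715623 gf 0.0 F [-0.0305 -0.2296 -0.5754] t 3.125
tool axes [[ 0.9502  0.3116  0.0003]
 [ 0.3116 -0.9502 -0.0001]
 [ 0.0002  0.0002 -1.    ]]
[514.0, 216.0, 62.0] slide m [0.0004 0.0018 0.1524]
[583.1 240.5 384.9]
plate 4746 [517.2 217.1  57.3] ((515.059326171875, 216.23712158203125), 47.842201232910156)
knobtop 412 [516.2 216.7  86.2] ((515.0366821289062, 216.50621032714844), 12.653213500976562)
{'uv': [277.4, 201.9], 'confidence': 0.61} [515.5 218.   77. ] [517.8 218.8  87.2]
```

Request:
step_arm:
  increments:
    - {"slide": [0.0016,0.0017,0.06],"roll": 0}
    - {"slide": [0.0016,0.0017,0.11],"roll": 0}
    - {"slide": [0.0016,0.0017,0.14],"roll": 0}
    - {"slide": [0.0016,0.0017,0.152],"roll": 0}
    - {"slide": [0.0016,0.0017,0.152],"roll": 0}

```text
t: 3.85
eef_pos: [515.1, 212.5, 62.8]
tcp_rot: [3.141, 0.0, 0.313]
ft_force: [0.1, 0.5, -0.4]
opening: 0.697
grip_force: 0.0
```

Request:
step_arm:
  increments:
    - {"slide": [0,0,0],"roll": 0}
    - {"slide": [0,0,0],"roll": 0}
    - {"slide": [0,0,0],"roll": 0}
    - {"slide": [0,0,0],"roll": 0}
    - {"slide": [0,0,0],"roll": 0}
  fingers: 0.1

```text
t: 4.47
eef_pos: [515.0, 213.5, 62.8]
tcp_rot: [3.142, -0.0, 0.314]
ft_force: [-0.8, 1.0, 3.6]
opening: 0.252
grip_force: 30.0
```

Request:
step_arm:
  increments:
    - {"slide": [0,0,-0.008],"roll": 0}
    - {"slide": [0,0,-0.02],"roll": 0}
    - {"slide": [0,0,-0.035],"roll": 0}
    - {"slide": [0,0,-0.045],"roll": 0}
    - {"slide": [0,0,-0.045],"roll": 0}

```text
t: 5.1
eef_pos: [515.3, 213.5, 108.6]
tcp_rot: [3.141, -0.002, 0.314]
ft_force: [0.2, -0.1, -1.5]
opening: 0.244
grip_force: 30.0
```

```bash
python3 plan.py 459,22.5,107; cat > d.py <<'E'
from h import *
np.set_printoptions(precision=1,suppress=True)
p=state()['eef_pos']
c=cam('scene','scene2.png'); P=cloud(c)
m=(np.hypot(P[...,0]-p[0],P[...,1]-p[1])<52)&(P[...,2]>p[2]-14)&(P[...,2]<p[2]+3);q=P[m]
print(len(q),q.mean(0),np.linalg.lstsq(np.c_[q[:,:2]-p[:2],np.ones(len(q))],q[:,2],rcond=None)[0]*[1000,1000,1])
im=cv2.imread('pics/scene2.png')[140:330,150:360];cv2.imwrite('pics/scene2c.png',cv2.resize(im,(660,597)))
E
python3 d.py
```

```text
pos [515.3251 213.4814 108.6476] rot [ 3.1414 -0.0018  0.3138] q [ 0.2744  0.5281  1.8356 -0.0002  0.7761  1.5314] op 0.24406825956443662 gf 29.999763895757496 F [ 0.1611 -0.1221 -1.5162] t 5.1
tool axes [[ 0.9512  0.3087  0.0018]
 [ 0.3087 -0.9512  0.0002]
 [ 0.0017  0.0004 -1.    ]]
[459.0, 22.5, 107.0] slide m [-0.1125  0.1643  0.0015]
652 [507.3 223.8 103.1] [ 10.3 -16.7 103.4]
```

View pics/scene2c.png

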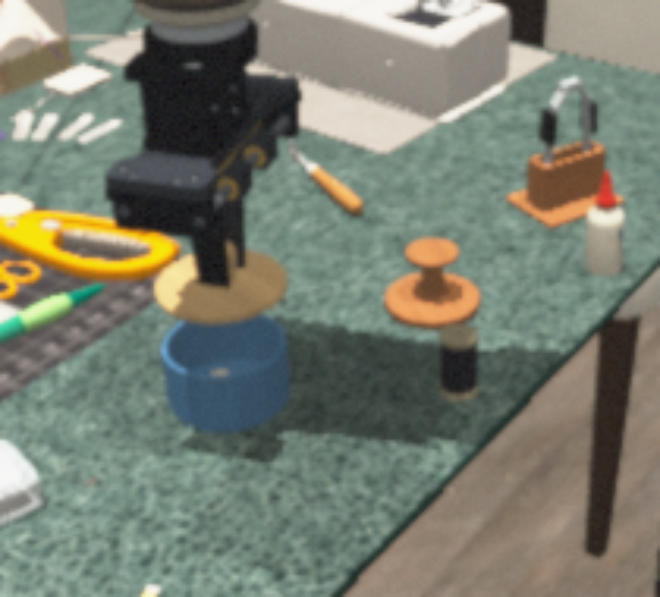

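Request:
step_arm:
  increments:
    - {"slide": [-0.012,0.018,0],"roll": 0}
    - {"slide": [-0.035,0.051,0],"roll": 0}
    - {"slide": [-0.06,0.088,0],"roll": 0}
    - {"slide": [-0.085,0.124,0],"roll": 0}
    - {"slide": [-0.104,0.152,0],"roll": 0}

```text
t: 5.78
eef_pos: [461.5, 34.6, 107.3]
tcp_rot: [-3.141, 0.001, 0.313]
ft_force: [0.7, 0.3, -0.7]
opening: 0.252
grip_force: 30.0
```

Request:
step_arm:
  increments:
    - {"slide": [-0.0085,0.0123,0],"roll": 0}
    - {"slide": [-0.0085,0.0123,0.015],"roll": 0}
    - {"slide": [-0.0085,0.0123,0.025],"roll": 0}
    - {"slide": [-0.0085,0.0123,0.03],"roll": 0}
    - {"slide": [-0.0085,0.0123,0.03],"roll": 0}

```text
t: 6.4
eef_pos: [458.6, 22.6, 77.3]
tcp_rot: [-3.141, 0.001, 0.314]
ft_force: [-0.6, 0.4, -0.5]
opening: 0.253
grip_force: 30.0
```

```bash
python3 plan.py 459,22.5,68; cat > e.py <<'E'
from h import *
np.set_printoptions(precision=1,suppress=True)
c=cam('top');P=cloud(c)
m=(np.hypot(P[...,0]-514,P[...,1]-216)<60)&(P[...,2]>45)&(P[...,2]<57);q=P[m]
print('rim',len(q),q.mean(0),cv2.minEnclosingCircle(q[:,:2].astype(np.float32)))
m=(np.hypot(P[...,0]-514,P[...,1]-216)<36)&(P[...,2]>18)&(P[...,2]<40);q=P[m]
print('thimble',len(q),q.mean(0) if len(q) else 0)
for r in mark_of('top','thimble_center')[:2]: print(r,at_z(c,r['uv'],17),at_depth(c,r['uv']))
c=cam('scene')
for r in mark_of('scene','thimble_center')[:2]: print(r,at_z(c,r['uv'],17),at_depth(c,r['uv']))
E
python3 e.py
```

```text
pos [458.5784  22.6313  77.3214] rot [-3.1414  0.0007  0.3143] q [-0.0947  0.4758  2.095  -0.0002  0.5715  1.1619] op 0.25331469820931785 gf 29.999893605709076 F [-0.5857  0.4162 -0.5397] t 6.4
tool axes [[ 0.951   0.3092 -0.0007]
 [ 0.3092 -0.951  -0.0002]
 [-0.0007 -0.     -1.    ]]
[459.0, 22.5, 68.0] slide m [0.0004 0.0003 0.0093]
rim 165 [517.8 214.4  49.6] ((516.594482421875, 215.6824951171875), 45.97706985473633)
thimble 29 [515.5 223.4  26.1]
{'uv': [232.3, 189.1], 'confidence': 0.38} [518.1 223.1  17. ] [517.2 221.9  27. ]
{'uv': [393.1, 218.0], 'confidence': 0.25} [ 443.3 -202.6   17. ] [ 442.9 -200.8   27. ]
```

Request:
step_arm:
  increments:
    - {"slide": [0,0,0.004],"roll": 0}
    - {"slide": [0,0,0.007],"roll": 0}
    - {"slide": [0,0,0.009],"roll": 0}
    - {"slide": [0,0,0.0095],"roll": 0}
    - {"slide": [0,0,0.0095],"roll": 0}

```text
t: 7.22
eef_pos: [458.7, 22.4, 68.1]
tcp_rot: [3.142, 0.0, 0.314]
ft_force: [0.7, 0.0, -0.9]
opening: 0.246
grip_force: 30.0
```

Request:
step_arm:
  increments:
    - {"slide": [0,0,0.0005],"roll": 0}
    - {"slide": [0,0,0.001],"roll": 0}
    - {"slide": [0,0,0.001],"roll": 0}

```text
t: 7.6
eef_pos: [458.8, 22.3, 67.7]
tcp_rot: [3.141, -0.001, 0.314]
ft_force: [-3.3, -1.1, 8.7]
opening: 0.249
grip_force: 30.0
```

Contact. Release, then rise.

Request:
step_arm:
  increments:
    - {"slide": [0,0,0],"roll": 0}
    - {"slide": [0,0,0],"roll": 0}
    - {"slide": [0,0,0],"roll": 0}
    - {"slide": [0,0,0],"roll": 0}
  fingers: 0.6

```text
t: 8.1
eef_pos: [458.7, 22.4, 67.1]
tcp_rot: [3.142, 0.0, 0.314]
ft_force: [0.0, 0.0, -0.3]
opening: 0.584
grip_force: 0.0
```

Request:
step_arm:
  increments:
    - {"slide": [0,0,-0.03],"roll": 0}
    - {"slide": [0,0,-0.08],"roll": 0}
    - {"slide": [0,0,-0.14],"roll": 0}
    - {"slide": [0,0,-0.16],"roll": 0}
    - {"slide": [0,0,-0.16],"roll": 0}

```text
t: 8.72
eef_pos: [459.0, 22.4, 228.2]
tcp_rot: [3.14, -0.003, 0.314]
ft_force: [0.8, -0.8, -0.4]
opening: 0.603
grip_force: 0.0
```

```bash
python3 plan.py 449.5,-197.5,227,-0.41; cat > f.py <<'E'
from h import *
np.set_printoptions(precision=2,suppress=True)
c=cam('wrist','wrist2.png');P=cloud(c)
m=(np.hypot(P[...,0]-459,P[...,1]-22)<52)&(P[...,2]>50)&(P[...,2]<70);q=P[m]
print('lid',len(q),q.mean(0),cv2.minEnclosingCircle(q[:,:2].astype(np.float32)),np.linalg.lstsq(np.c_[q[:,:2]-[459,22],np.ones(len(q))],q[:,2],rcond=None)[0])
E
python3 f.py
```

```text
pos [459.0433  22.3906 228.1703] rot [ 3.1403 -0.0027  0.3139] q [-0.0951  0.2383  1.9301 -0.0001  0.9702  1.1619] op 0.6029054226402962 gf 0.0 F [ 0.7666 -0.7788 -0.4157] t 8.725
tool axes [[ 0.9511  0.3087  0.0027]
 [ 0.3087 -0.9511  0.0013]
 [ 0.003  -0.0004 -1.    ]]
[449.5, -197.5, 227.0] slide m [-0.077   0.2062  0.0012]
roll 0.723877256100939
lid 4512 [461.77  22.73  62.35] ((459.432373046875, 22.000381469726562), 48.0335693359375) [-0.    0.   62.35]
```

Request:
step_arm:
  increments:
    - {"slide": [-0.02,0.055,0],"roll": 0.15}
    - {"slide": [-0.04,0.11,0],"roll": 0.33}
    - {"slide": [-0.06,0.16,0],"roll": 0.51}
    - {"slide": [-0.077,0.206,0],"roll": 0.69}
    - {"slide": [-0.077,0.206,0],"roll": 0.724}
  fingers: 0.85

```text
t: 9.4
eef_pos: [448.3, -199.7, 225.1]
tcp_rot: [-3.141, 0.003, -0.417]
ft_force: [-0.0, 0.5, 0.6]
opening: 0.847
grip_force: 0.0
```

```bash
python3 plan.py 449.5,-197.5,65,-0.41; cat > g.py <<'E'
from h import *
np.set_printoptions(precision=2,suppress=True)
c=cam('wrist','wrist3.png');P=cloud(c)
for z0,z1,n in [(3,9,'foot'),(45,56,'rim'),(65,140,'tongs'),(75,105,'plates'),(112,135,'top')]:
    m=(np.hypot(P[...,0]-447,P[...,1]-198)<70) if 0 else (np.hypot(P[...,0]-447,P[...,1]+198)<65)
    m&=(P[...,2]>z0)&(P[...,2]<z1);q=P[m]
    if len(q)>5: print(n,len(q),q.mean(0),cv2.minAreaRect(q[:,:2].astype(np.float32)))
for k,z in [('tongs_grip',84),('tongs',5),('tongs_holder',0)]:
    for r in mark_of('wrist',k)[:1]: print(k,r,at_z(c,r['uv'],z),at_depth(c,r['uv']))
E
python3 g.py
```

```text
pos [ 448.2993 -199.7184  225.0703] rot [-3.1415  0.0029 -0.4167] q [-0.5536  0.2897  1.8637 -0.0003  0.9911  1.434 ] op 0.8468335672926888 gf 0.0 F [-0.0218  0.5056  0.6225] t 9.4
tool axes [[ 0.9144 -0.4047 -0.0029]
 [-0.4047 -0.9144 -0.0001]
 [-0.0026  0.0013 -1.    ]]
[449.5, -197.5, 65.0] slide m [ 0.0007 -0.0025  0.1601]
roll -0.006699516491605717
foot 1571 [ 462.52 -205.29    5.29] ((450.2299499511719, -199.27505493164062), (89.801513671875, 69.65320587158203), 66.12934112548828)
rim 551 [ 453.42 -201.49   51.52] ((450.3427429199219, -199.31546020507812), (73.90930938720703, 26.150753021240234), 65.93001556396484)
tongs 710 [ 451.62 -199.59  111.36] ((450.48260498046875, -199.24745178222656), (52.756622314453125, 19.383342742919922), 66.45294189453125)
plates 232 [ 452.74 -199.49   97.25] ((450.48260498046875, -199.24745178222656), (52.756622314453125, 19.383342742919922), 66.45294189453125)
top 369 [ 451.06 -199.41  122.08] ((450.171875, -199.31710815429688), (33.349788665771484, 11.697616577148438), 66.62596130371094)
tongs_grip {'uv': [277.3, 199.9], 'confidence': 0.9} [ 451.55 -201.93   84.  ] [ 441.95 -197.72   37.88]
tongs_holder {'uv': [275.1, 188.4], 'confidence': 0.95} [ 450.23 -198.09    0.  ] [ 458.94 -202.34   52.13]
```

View pics/wrist3.png

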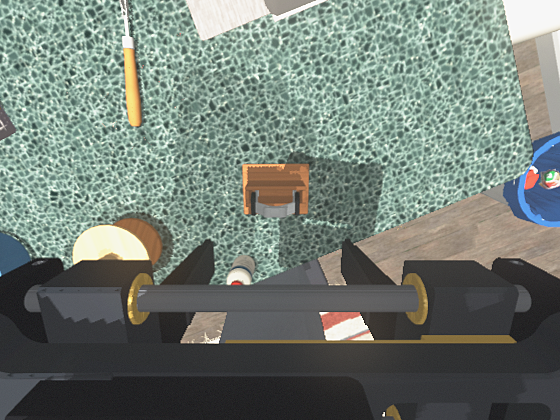

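Request:
step_arm:
  increments:
    - {"slide": [0.0015,-0.001,0.04],"roll": 0}
    - {"slide": [0.0015,-0.001,0.075],"roll": 0}
    - {"slide": [0.0015,-0.001,0.09],"roll": 0}
    - {"slide": [0.0015,-0.001,0.09],"roll": 0}

```text
t: 10.1
eef_pos: [450.5, -195.7, 136.2]
tcp_rot: [-3.141, 0.002, -0.408]
ft_force: [0.7, -0.3, 0.7]
opening: 0.847
grip_force: 0.0
```

```bash
python3 plan.py 450.4,-199.2,65.5,-0.415
```

```text
pos [ 450.5208 -195.6709  136.2449] rot [-3.1413  0.0023 -0.4075] q [-0.5443  0.4106  1.9672 -0.0001  0.7662  1.4341] op 0.8470352461423977 gf 0.0 F [ 0.7488 -0.3445  0.7215] t 10.1
tool axes [[ 0.9181 -0.3964 -0.0023]
 [-0.3964 -0.9181 -0.0003]
 [-0.002   0.0012 -1.    ]]
[450.4, -199.2, 65.5] slide m [0.0015 0.0033 0.0707]
roll 0.007455509808288685
```

Request:
step_arm:
  increments:
    - {"slide": [0.0015,0.0033,0.015],"roll": 0.007}
    - {"slide": [0.0015,0.0033,0.04],"roll": 0.007}
    - {"slide": [0.0015,0.0033,0.06],"roll": 0.007}
    - {"slide": [0.0015,0.0033,0.0705],"roll": 0.007}
    - {"slide": [0.0015,0.0033,0.0705],"roll": 0.007}

```text
t: 10.72
eef_pos: [450.8, -200.5, 66.3]
tcp_rot: [-3.142, 0.001, -0.417]
ft_force: [0.3, 0.6, 0.4]
opening: 0.845
grip_force: 0.0
```

Request:
step_arm:
  increments:
    - {"slide": [0,0,0],"roll": 0}
    - {"slide": [0,0,0],"roll": 0}
    - {"slide": [0,0,0],"roll": 0}
    - {"slide": [0,0,0],"roll": 0}
  fingers: 0.5

```text
t: 11.22
eef_pos: [450.9, -200.7, 66.8]
tcp_rot: [3.141, -0.0, -0.417]
ft_force: [-0.3, -0.0, -0.2]
opening: 0.515
grip_force: 8.5
```

Request:
step_arm:
  increments:
    - {"slide": [0,0,-0.01],"roll": 0}
    - {"slide": [0,0,-0.03],"roll": 0}
    - {"slide": [0,0,-0.055],"roll": 0}
    - {"slide": [0,0,-0.085],"roll": 0}
    - {"slide": [0,0,-0.11],"roll": 0}

```text
t: 11.85
eef_pos: [450.8, -200.6, 178.4]
tcp_rot: [3.141, -0.001, -0.417]
ft_force: [0.1, 0.2, -0.3]
opening: 0.503
grip_force: 9.1
```

Request:
step_arm:
  increments:
    - {"slide": [0,0,-0.02],"roll": 0}
    - {"slide": [0,0,-0.04],"roll": 0}
    - {"slide": [0,0,-0.055],"roll": 0}
    - {"slide": [0,0,-0.055],"roll": 0}

```text
t: 12.35
eef_pos: [451.0, -200.7, 232.9]
tcp_rot: [3.141, -0.002, -0.417]
ft_force: [0.2, -0.6, -0.5]
opening: 0.502
grip_force: 9.1
```

```bash
python3 plan.py 516,223,230; cat > i.py <<'E'
from h import *
c=cam('scene','scene4.png')
im=cv2.imread('pics/scene4.png')[60:250,230:440];cv2.imwrite('pics/scene4c.png',cv2.resize(im,(660,597)))
E
python3 i.py
```

```text
pos [ 451.0406 -200.7034  232.8915] rot [ 3.1412 -0.0023 -0.4172] q [-0.5525  0.2828  1.8498 -0.0001  1.0066  1.4355] op 0.5023623583965162 gf 9.09454420208931 F [ 0.2082 -0.5816 -0.5441] t 12.35
tool axes [[ 0.9142 -0.4052  0.0023]
 [-0.4052 -0.9142  0.0004]
 [ 0.002  -0.0013 -1.    ]]
[516.0, 223.0, 230.0] slide m [-0.1123 -0.4137  0.0025]
```

View pics/scene4c.png

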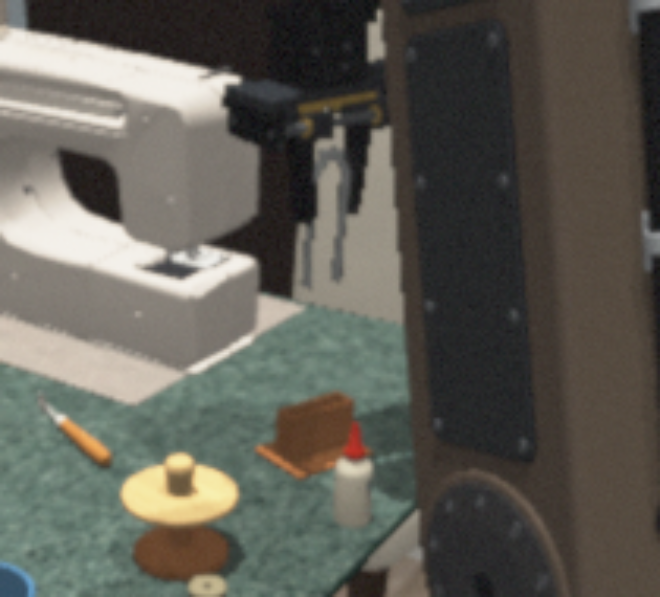

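Request:
step_arm:
  increments:
    - {"slide": [-0.006,-0.02,0],"roll": 0}
    - {"slide": [-0.016,-0.06,0],"roll": 0}
    - {"slide": [-0.03,-0.11,0],"roll": 0}
    - {"slide": [-0.044,-0.16,0],"roll": 0}
    - {"slide": [-0.057,-0.21,0],"roll": 0}

```text
t: 13.02
eef_pos: [483.5, 16.1, 231.0]
tcp_rot: [3.141, 0.001, -0.417]
ft_force: [0.6, -1.2, -1.3]
opening: 0.504
grip_force: 9.1
```

Request:
step_arm:
  increments:
    - {"slide": [-0.0135,-0.05,0],"roll": 0}
    - {"slide": [-0.027,-0.1,0],"roll": 0}
    - {"slide": [-0.041,-0.15,0],"roll": 0}
    - {"slide": [-0.052,-0.19,0],"roll": 0}
    - {"slide": [-0.055,-0.204,0],"roll": 0}

```text
t: 13.65
eef_pos: [515.8, 225.1, 230.6]
tcp_rot: [3.141, 0.001, -0.415]
ft_force: [0.2, -0.9, -0.5]
opening: 0.502
grip_force: 9.1
```

Request:
step_arm:
  increments:
    - {"slide": [0,0,0],"roll": 0}

```text
t: 13.78
eef_pos: [515.9, 223.3, 230.9]
tcp_rot: [3.141, 0.001, -0.416]
ft_force: [-0.2, -0.2, -0.8]
opening: 0.5
grip_force: 9.1
```

```bash
python3 plan.py 516,223,230,-0.415; cat > j.py <<'E'
from h import *
np.set_printoptions(precision=1,suppress=True)
c=cam('wrist','wrist5.png');P=cloud(c)
C=(516,216)
r=np.hypot(P[...,0]-C[0],P[...,1]-C[1])
q=P[(r<55)&(P[...,2]>47)&(P[...,2]<55)];print('rim',len(q),q.mean(0),cv2.minEnclosingCircle(q[:,:2].astype(np.float32)))
q=P[(r<36)&(P[...,2]>23)&(P[...,2]<36)];print('thimble top',len(q))
if len(q): print(q.mean(0),cv2.minEnclosingCircle(q[:,:2].astype(np.float32)))
p=state()['eef_pos']
d=np.hypot(P[...,0]-p[0],P[...,1]-p[1])<45
q=P[d&(P[...,2]>p[2]-70)&(P[...,2]<p[2]-20)];print('jaws',len(q),q.mean(0) if len(q) else 0)
for k,z in [('thimble_center',17),('tongs_tips',p[2]-52.8),('jar_floor',6)]:
    for m in mark_of('wrist',k)[:2]: print(k,m,at_z(c,m['uv'],z),at_depth(c,m['uv']))
E
python3 j.py
```

```text
pos [515.9343 223.3274 230.8886] rot [ 3.1406  0.0008 -0.416 ] q [ 0.2912  0.3854  1.6937 -0.0003  1.0637  2.2781] op 0.49992829605870837 gf 9.095935821533203 F [-0.1525 -0.229  -0.7599] t 13.775
tool axes [[ 0.9147 -0.4041 -0.0008]
 [-0.4041 -0.9147  0.001 ]
 [-0.0011 -0.0006 -1.    ]]
[516.0, 223.0, 230.0] slide m [0.0002 0.0003 0.0009]
roll -0.0010243016409940964
rim 761 [517.9 214.6  50.8] ((516.748291015625, 214.85507202148438), 45.97453308105469)
thimble top 103
[516.9 222.6  27.9] ((516.7753295898438, 222.88156127929688), 7.4033403396606445)
jaws 282 [517.  222.4 191.8]
thimble_center {'uv': [274.7, 190.8], 'confidence': 0.49} [517.3 225.4  17. ] [519.3 224.5  28.7]
tongs_tips {'uv': [447.6, 172.6], 'confidence': 0.33} [504.2  84.2 178.3] [465.4  31.   69.3]
jar_floor {'uv': [282.9, 189.0], 'confidence': 0.86} [513.1 215.    6. ] [513.3 214.9   7.2]
jar_floor {'uv': [461.8, 176.0], 'confidence': 0.19} [430.5 -16.5   6. ] [463.8  29.1  91.9]
```

View pics/wrist5.png

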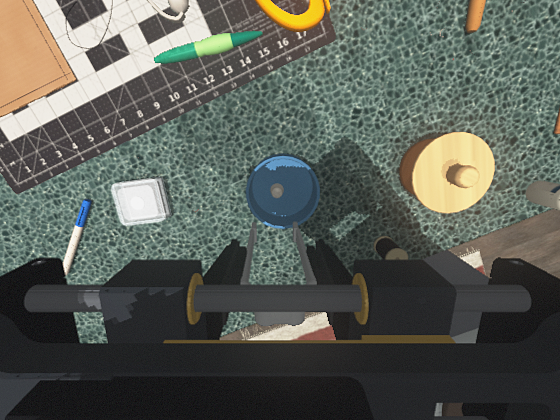

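```bash
cat > k.py <<'E'
from h import *
np.set_printoptions(precision=1,suppress=True)
c=cam('wrist');P=cloud(c);s=state()
T=Ro.from_euler('xyz',s['tcp_rot']).inv().apply((P.reshape(-1,3)-s['eef_pos']))
T=T[np.isfinite(T[:,0])]
for a in range(0,70,10):
    q=T[(abs(T[:,0])<25)&(abs(T[:,1])<45)&(T[:,2]>a)&(T[:,2]<=a+10)]
    if len(q)>3:
        for sg in (1,-1):
            w=q[q[:,1]*sg>0]
            if len(w)>2: print(a,sg,len(w),'x',np.percentile(w[:,0],[2,50,98]),'y',np.percentile(w[:,1],[2,50,98]),'zmax',w[:,2].max())
E
python3 k.py
```

```text
0 1 44 x [-4.8  3.1  3.9] y [16.1 16.6 18.9] zmax 9.97627223349483
0 -1 41 x [-5.7  2.9  4. ] y [-19.2 -16.8 -16.2] zmax 9.807623620599998
10 1 48 x [-6.   1.8  3.9] y [15.8 16.1 18.6] zmax 19.357102585691422
10 -1 38 x [-4.9  3.3  4. ] y [-19.3 -17.2 -16.5] zmax 19.66354556665018
20 1 31 x [-5.3  3.1  3.9] y [15.6 16.  18.3] zmax 28.040201202484873
20 -1 32 x [-5.2  3.2  4.2] y [-19.6 -17.4 -16.9] zmax 29.820133048316954
30 1 36 x [-5.5  2.6  4. ] y [15.1 15.6 18.1] zmax 39.80782620438541
30 -1 16 x [2.6 3.4 4.1] y [-19.9 -18.2 -17.2] zmax 39.91331862482208
40 1 70 x [-6.7  1.1  4.5] y [13.1 14.5 17.3] zmax 49.75838643483666
40 -1 63 x [-6.3  1.7  4.5] y [-19.7 -16.8 -15.8] zmax 49.46195393053267
50 1 18 x [3.6 4.2 4.7] y [13.4 15.1 17. ] zmax 59.237344723155935
50 -1 15 x [3.7 4.3 4.6] y [-20.1 -18.2 -16.3] zmax 58.46007130799023
```

Request:
step_arm:
  increments:
    - {"slide": [0.002,0.0015,0.02],"roll": 0}
    - {"slide": [0.002,0.0015,0.055],"roll": 0}
    - {"slide": [0.002,0.0015,0.08],"roll": 0}
    - {"slide": [0.002,0.0015,0.095],"roll": 0}
    - {"slide": [0.002,0.0015,0.1],"roll": 0}

```text
t: 14.65
eef_pos: [517.5, 220.7, 131.2]
tcp_rot: [3.141, 0.0, -0.418]
ft_force: [0.5, 0.2, -0.6]
opening: 0.498
grip_force: 9.1
```

```bash
python3 plan.py 517.2,221.2,71,-0.415
```

```text
pos [517.4769 220.6706 131.2067] rot [ 3.1412  0.0004 -0.4177] q [ 0.2857  0.5032  1.803  -0.0001  0.836   2.2743] op 0.4983605355036252 gf 9.091950505971909 F [ 0.5236  0.1669 -0.5914] t 14.65
tool axes [[ 0.914  -0.4057 -0.0004]
 [-0.4057 -0.914   0.0004]
 [-0.0005 -0.0002 -1.    ]]
[517.2, 221.2, 71.0] slide m [-0.0004 -0.0004  0.0602]
roll -0.0027408252076677186
```

Request:
step_arm:
  increments:
    - {"slide": [0,0,0.012],"roll": 0}
    - {"slide": [0,0,0.03],"roll": 0}
    - {"slide": [0,0,0.048],"roll": 0}
    - {"slide": [0,0,0.058],"roll": 0}
    - {"slide": [0,0,0.06],"roll": 0}

```text
t: 15.28
eef_pos: [517.4, 221.1, 71.3]
tcp_rot: [3.141, 0.0, -0.417]
ft_force: [-0.6, -0.3, 0.0]
opening: 0.503
grip_force: 9.1
```

```bash
python3 plan.py; python3 - <<'E'
from h import *
c=cam('wrist');u,v=map(int,proj(c,(517,221,40)))
print(u,v); im=np.asarray(c['color'])[:,:,::-1]
y0=max(0,min(v-70,280));x0=max(0,u-90);cv2.imwrite('pics/w6.png',cv2.resize(im[y0:y0+140,x0:x0+180],(720,560)))
E
```

```text
pos [517.4448 221.0529  71.32  ] rot [ 3.1413  0.0002 -0.4172] q [ 0.2864  0.5891  1.8494 -0.0001  0.7034  2.2745] op 0.5025130296078386 gf 9.092330038547516 F [-0.6289 -0.2926  0.0173] t 15.275
tool axes [[ 0.9142 -0.4052 -0.0002]
 [-0.4052 -0.9142  0.0003]
 [-0.0003 -0.0002 -1.    ]]
276 238
```

View pics/w6.png

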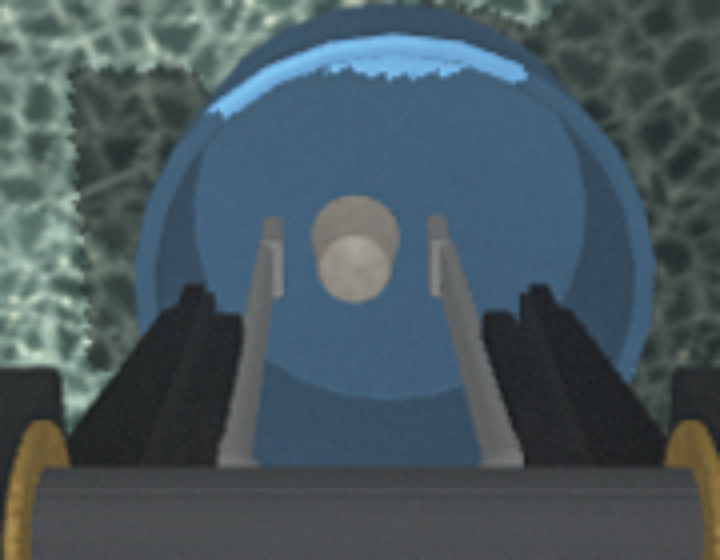

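The thimble (about pixel (355,250) of the crop) stands midway between the tips at (270,265) and (437,265). I'll close now.

Request:
step_arm:
  increments:
    - {"slide": [0,0,0],"roll": 0}
    - {"slide": [0,0,0],"roll": 0}
    - {"slide": [0,0,0],"roll": 0}
    - {"slide": [0,0,0],"roll": 0}
    - {"slide": [0,0,0],"roll": 0}
  fingers: 0.2

```text
t: 15.95
eef_pos: [517.5, 221.1, 71.8]
tcp_rot: [-3.141, -0.0, -0.417]
ft_force: [-0.1, -0.2, 1.5]
opening: 0.46
grip_force: 30.0
```

Request:
step_arm:
  increments:
    - {"slide": [0,0,0],"roll": 0}
    - {"slide": [0,0,-0.006],"roll": 0}
    - {"slide": [0,0,-0.015],"roll": 0}
    - {"slide": [0,0,-0.025],"roll": 0}
    - {"slide": [0,0,-0.035],"roll": 0}

```text
t: 16.58
eef_pos: [517.5, 221.1, 107.5]
tcp_rot: [-3.141, -0.0, -0.417]
ft_force: [0.5, 0.6, -0.4]
opening: 0.461
grip_force: 30.0
```

Request:
step_arm:
  increments:
    - {"slide": [0,0,-0.015],"roll": 0}
    - {"slide": [0,0,-0.035],"roll": 0}
    - {"slide": [0,0,-0.06],"roll": 0}
    - {"slide": [0,0,-0.08],"roll": 0}
    - {"slide": [0,0,-0.09],"roll": 0}

```text
t: 17.2
eef_pos: [517.6, 221.1, 198.3]
tcp_rot: [-3.14, -0.001, -0.417]
ft_force: [0.1, -0.6, -0.8]
opening: 0.461
grip_force: 30.0
```

Request:
step_arm:
  increments:
    - {"slide": [0,0,0],"roll": 0}
    - {"slide": [0,0,0],"roll": 0}
    - {"slide": [0,0,0],"roll": 0}
    - {"slide": [0,0,0],"roll": 0}

```text
t: 17.7
eef_pos: [517.3, 221.0, 196.1]
tcp_rot: [3.141, 0.001, -0.417]
ft_force: [1.2, 0.6, -0.4]
opening: 0.46
grip_force: 30.0
```

```bash
python3 plan.py; python3 - <<'E'
from h import *
p=state()['eef_pos']
c=cam('scene');u,v=map(int,proj(c,(517,222,p[2]-54)))
P=cloud(c)[v-4:v+5,u-4:u+5].reshape(-1,3);print(u,v,np.nanmedian(P,0))
for r in mark_of('scene','thimble_center')[:2]: print(r,at_depth(c,r['uv']))
im=np.asarray(c['color'])[:,:,::-1]
a=cv2.resize(im[v-70:v+70,u-50:u+130],(720,560));cv2.imwrite('pics/s7.png',a)
E
```

```text
pos [517.3135 221.0203 196.1235] rot [ 3.141   0.0006 -0.4172] q [ 0.2864  0.4229  1.7358 -0.0001  0.9837  2.2745] op 0.459802903991762 gf 29.999899654649198 F [ 1.1601  0.5768 -0.3684] t 17.7
tool axes [[ 0.9142 -0.4052 -0.0006]
 [-0.4052 -0.9142  0.0006]
 [-0.0008 -0.0003 -1.    ]]
215 215 [512.39191744 229.01897902 146.59127379]
{'uv': [214.1, 215.0], 'confidence': 0.65} [512.97202862 230.94962331 148.14755899]
```

View pics/s7.png

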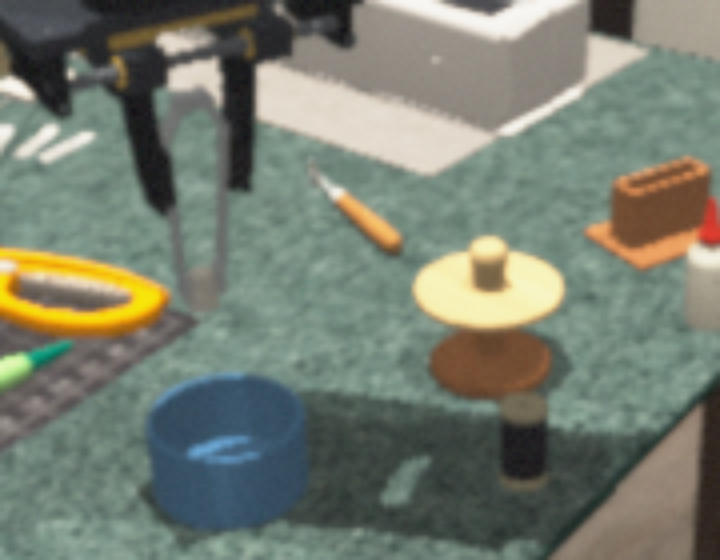

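The picture shows the thimble held in the tongs' tips at about (202,285), centre z about 142 mm, which is 91 mm above the rim. The jar is empty, the lid sits level on the stand, and the bystanders in view haven't moved.

```bash
python3 -c "
from cell import env; print(env.job_done())"
```

```text
the job is handed in; nothing more can be done
None
```

The job is handed in: the lid sits level on its stand, and the closed tongs are holding the thimble about 90 mm above the jar's rim, at 17.7 s of the 61 s allowed.

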